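# Stamp a specimen label

## Task

Take the rectangular rubber stamp from the stamp tray, ink it on the open ink pad, and print it squarely in the middle of the empty box on the top label card: straight with the box, pressed firmly and evenly for a moment, then lifted straight off without sliding. Then stand the stamp gently back in the stamp tray. Do not disturb the round stamp or the glassware and bottles.

Things in the scene. Friction and masses are not known exactly. Their poses are not given: they have to be found in the camera images.
- stamp: Rectangular hand stamp of pale wood, 105 to 185 g, standing on its rubber. Origin: middle of the rubber face underneath; z up, y along its long side. Upwards: rubber die 26 x 50 mm (x by y) on a foam cushion, together 8 mm thick; wooden mount 32 x 58 mm up to height 22 mm; neck 17 x 40 mm up to 40 mm; then the bar-shaped grip up to 74 mm.
- stamp_grip (a point): Centre of the stamp's grip, 57 mm above the rubber face: a bar 24 x 50 x 34 mm (x, y, z; 40 to 74 mm above the face) with 6 mm rounded edges, to be pinched on the two flat sides that face +x and -x of the stamp. Axes as the stamp's.
- die: The black rubber die under the stamp, 26 x 50 x 3 mm. Origin: middle of its printing face; axes as the stamp's. It moves up against the foam, 1 mm for each 5 N, with a hard stop at 4.5 mm. It takes ink and prints well when pressed with 10 to 20 N; above 25 N the rubber is crushed and the mark spoilt.
- stamp_tray: Fixed low dark wooden tray in which the two stamps stand side by side along its y. Outside 100 x 196 mm (x by y), rims 6 mm wide and 14 mm high, felt floor 6 mm above the table. Origin: centre of its underside, at table height.
- ink_pad: Fixed open tin ink pad 80 x 122 mm (x by y) and 11 mm high with a raised felt of 70 x 110 mm; its lid is hinged at the +x edge and folded right back, lying on the table there (another 82 mm), at most 10 mm high. Origin: centre of the pad's underside (without the lid), at table height.
- ink_face (a point): Centre of the inked felt surface, 14 mm above the table.
- label_tray: Fixed low grey card holder, 86 x 118 mm (x by y), rims 4 mm wide and 16 mm high, with a level pile of label cards, 74 x 105 mm. The top of the pile differs each time: 5 to 15 mm above the table. Each card has a grey band along its +x edge, ruled lines and one empty printed box. Origin: centre of the holder's underside, at table height.
- label_box (a point): Point straight below the centre of the empty printed box of the top card, at TABLE height (the card lies 5 to 15 mm higher). The box is 38 x 62 mm (x by y), its long side along this point's y; its centre is offset -14 mm in x and -16 mm in y from the middle of the card.
- round_stamp: Bystander: round seal, 42 mm in diameter and 77 mm high, with a turned pear-shaped handle, standing in the stamp tray beside the rectangular one. Origin: centre of its underside.
- specimen_jar: Bystander: glass specimen jar with wide clear foot and lid, 92 mm in diameter, 128 mm high. Origin: centre of its underside.
- reagent_bottle: Bystander: white reagent bottle with a red cap, 60 mm in diameter, 95 mm high. Origin: centre of its underside.
- beaker: Bystander: white plastic beaker, 84 mm in diameter, 85 mm high. Origin: centre of its underside.
Not all that is in view belongs to the job. What is shaped like the stamp but blue or purple is not meant.

How it is judged:
By the outcome, as a careful person would: the job done as asked, in the order asked, and still so for the second after the job is handed in, with the robot touching nothing.
It also fails if it takes over 61 s, if anything falls off the work surface, if the arm or the gripper's body presses on something with over 40 N, if the wrist force passes 120 N, or if a joint passes its speed limit or range.

## Robot

A 6-joint arm with a two-finger parallel gripper is mounted at the origin on the work surface. World frame = base frame: x ahead of the robot, y to its left, z up, the work surface at z = 0. Lengths are in m, angles in rad, forces in N, time in s.
With the tool pointing down it reaches from about 0.35 to 1 m from the base axis. Payload 7.1 kg.
Tool frame: the origin (TCP) lies between the finger pads; the fingertips stand 22 mm ahead of it and the grasp point (between the pads) lies 3 mm ahead of it; x points along the fingers, y is the direction in which the jaws open and shut, and the axes are right-handed (so a half turn about x gives the same grasp; the last joint's range is limited). The gripper opens to 85 mm and grips with 20 to 120 N. Pads are 22 mm wide; open, the fingers measure 114 mm over their backs; the gripper's body (76 mm by 85 mm) begins 54 mm behind the grasp point. The pads swing forward as they close: fully open they stand 13 mm farther back than shut.
Start: joints at [1.277, 0.423, 1.63, -0, 1.089, -0.019], TCP at [0.17, 0.602, 0.253] pointing down, gripper open.
Joint ranges: [-3, 3], [-0.9, 2.11], [0.09, 2.58], [-1.31, 4.45], [0.11, 2.69], [-2.54, 2.54]. Speed limits (rad/s): [2.39, 2.39, 3.01, 3.14, 3.14, 3.14].

## Interface

Orientations are given as a rotation vector (axis times angle).
In Python, from rig import manip gives the robot as it stands. The module is installed in compiled form; this text tells all that it offers. Calls block until the motion is done:
- manip.move_to(position, orientation): joint-space move of the TCP to a pose.
- manip.servo_line(position, orientation=None, rate=0.15): straight line of the TCP; orientation=None keeps the orientation; rate is the mean speed in m/s.
- manip.set_joints(angles): joint-space move.
- manip.command_gripper(opening, f_grip=None): finger opening in m; f_grip is the grip in N (None keeps the last); returns when the fingers have stopped.
- manip.hold(seconds).
- manip.solve_ik(position, orientation): joint angles nearest the present ones, or None.
- manip.camera(name): name is "side" or "top"; returns a dict with "image" (420x560x3 uint8, red, green, blue), "fx", "fy", "cx", "cy" (pixels), "cam_to_world" (4x4, takes a point from camera to world coordinates). Camera axes: x right, y down, z forward; pixel columns grow to the right and rows downward; lengths in m; the calibration is good to about 2 mm. A picture is of the moment at which its call begins. There is no depth.
A pose or a line that the arm cannot do raises manip.IKError and nothing moves.
- manip.sign_off(): hands the job in, once; it reports no verdict.
Readings, each from a call of its own:
- manip.get_time(): time.
- manip.get_joint_positions(): joint angles.
- manip.get_joint_vel(): joint speeds.
- manip.get_tau(): joint torques, N m.
- manip.get_position(): TCP position.
- manip.get_ee_rot(): TCP orientation.
- manip.get_contact_force(): force on the tool from outside, world axes, zero at the start.
- manip.get_torque(): the same for the moment, N m.
- manip.get_width(): finger opening in m.
Only numpy, scipy, OpenCV 4.12 (cv2) and the standard library are available. Lean on these libraries where they do the work, as an engineer would, in place of code of your own. Each camera call takes 0.05 s, during which the arm holds its last target.

## Working session

There is one attempt and no reset: what is moved stays moved. The work goes in short steps, each a Python script; the robot and the scene stay as the last script left them, time stands still between calls to the robot, and variables do not carry over. Pictures are saved under pics/ and viewed, and the job is handed in when it is done.

```bash
mkdir -p pics; python3 - <<'E'
from rig import manip
import cv2,numpy as np,pickle
for n in("top","side"):
    c=manip.camera(n); pickle.dump(c,open(f"pics/{n}0.pkl","wb"))
    cv2.imwrite(f"pics/{n}0.png",c["image"][:,:,::-1])
    print(n,c["fx"],c["fy"],c["cx"],c["cy"]);print(np.round(c["cam_to_world"],4))
print(manip.get_time(),manip.get_ee_rot(),manip.get_contact_force(),manip.get_width())
E
```

```text
top 382.75753317665976 382.75753317665976 280.3599257584102 207.0445306729941
[[-0.0149 -0.9945  0.1033  0.5099]
 [-0.9996  0.0172  0.0213 -0.0125]
 [-0.023  -0.103  -0.9944  1.0697]
 [ 0.      0.      0.      1.    ]]
side 424.76685511087106 424.76685511087106 275.49064107981496 211.72927839828023
[[ 0.9727 -0.1434  0.1825  0.3823]
 [-0.2319 -0.6309  0.7404 -0.9432]
 [ 0.0089 -0.7625 -0.6469  0.9007]
 [ 0.      0.      0.      1.    ]]
0.1 [ 0.21455259  1.56020607 -0.21680085] [ 0.87771761  0.68840445 -0.32223367] 0.08506998085623425
```

View pics/top0.png

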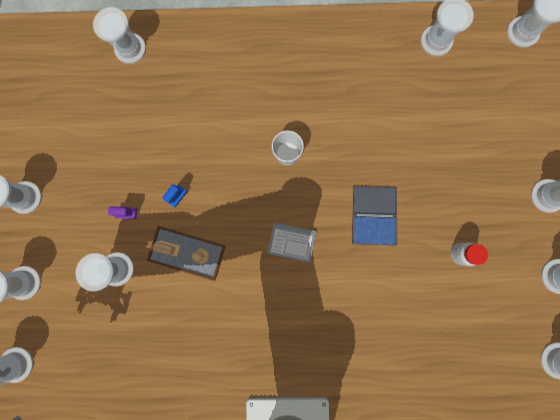

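View pics/side0.png

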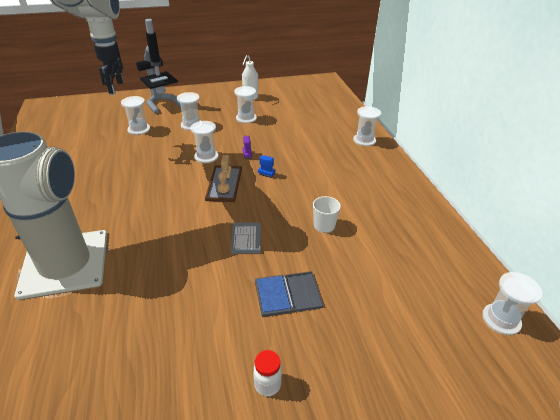

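```bash
python3 - <<'E'
import cv2
t=cv2.imread("pics/top0.png");s=cv2.imread("pics/side0.png")
def crop(im,x,y,w,h,f,n): cv2.imwrite(f"pics/{n}.png",cv2.resize(im[y:y+h,x:x+w],None,fx=f,fy=f,interpolation=cv2.INTER_CUBIC))
crop(t,130,215,110,75,7,"t_tray")
crop(t,255,180,150,90,5,"t_mid")
crop(s,195,140,90,66,8,"s_tray")
crop(s,220,215,114,110,5,"s_mid")
E
```

```text
(no output)
```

View pics/t_tray.png

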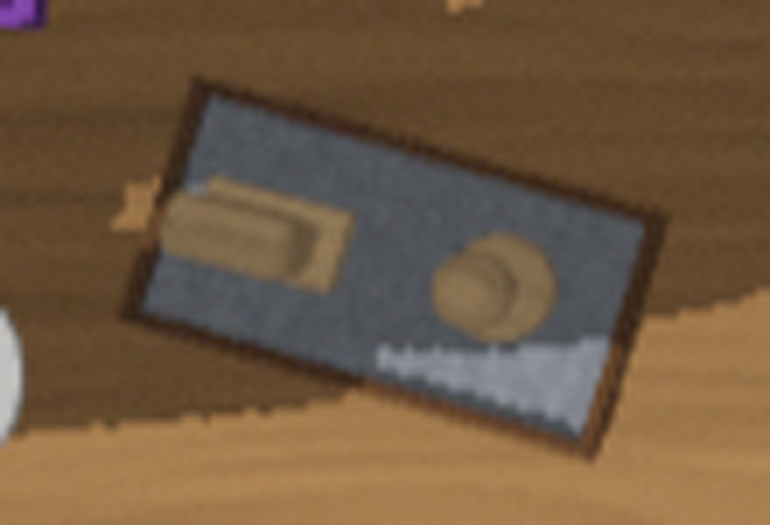

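View pics/t_mid.png

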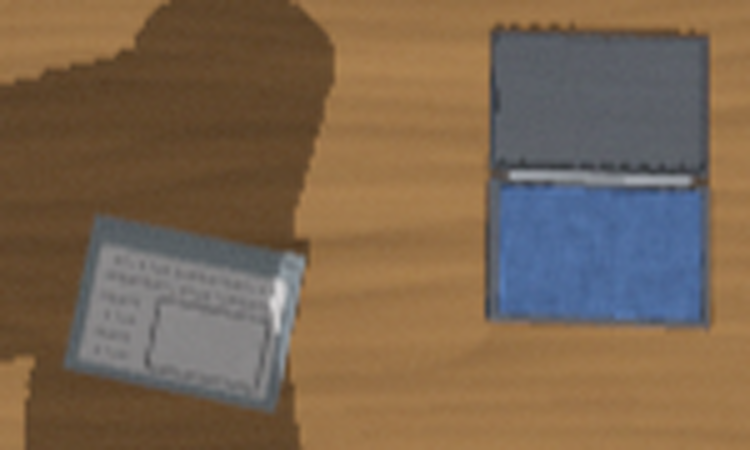

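View pics/s_tray.png

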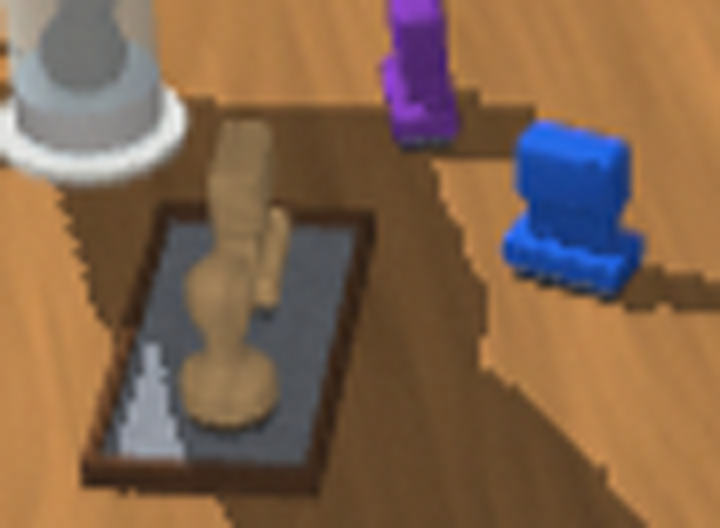

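View pics/s_mid.png

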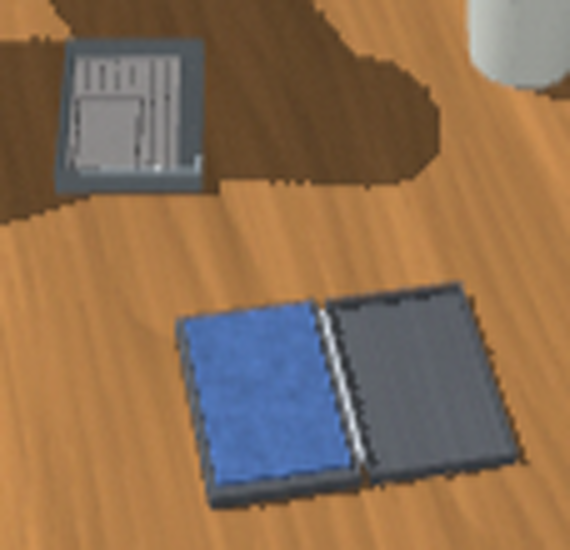

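```bash
cat > h.py <<'E'
import numpy as np,cv2,pickle
from scipy.optimize import least_squares
C={n:pickle.load(open(f"pics/{n}0.pkl","rb")) for n in("top","side")}
def proj(c,P):
    P=np.atleast_2d(P);M=np.linalg.inv(c["cam_to_world"]);q=P@M[:3,:3].T+M[:3,3]
    return np.c_[c["fx"]*q[:,0]/q[:,2]+c["cx"],c["fy"]*q[:,1]/q[:,2]+c["cy"]]
def rect(x,y,yaw,z,w,l,ox=0,oy=0):
    a=np.array([[w,l],[w,-l],[-w,-l],[-w,l]])/2+[ox,oy]   # +x+y,+x-y,-x-y,-x+y
    R=np.array([[np.cos(yaw),-np.sin(yaw)],[np.sin(yaw),np.cos(yaw)]])
    return np.c_[a@R.T+[x,y],np.full(4,z)]
def px(pts,f,off): return (np.array(pts,float)+.5)/f-.5+np.array(off)
def overlay(cams,view,crop,polys,name,f=7):
    x,y,w,h=crop;im=cv2.resize(np.ascontiguousarray(cams[view]["image"][y:y+h,x:x+w,::-1]),None,fx=f,fy=f,interpolation=cv2.INTER_CUBIC)
    for P,col in polys:
        q=(proj(cams[view],P)-[x,y]+.5)*f-.5
        cv2.polylines(im,[np.round(q).astype(int)],True,col,1)
    cv2.imwrite(f"pics/{name}.png",im)
E
python3 - <<'E'
from h import *
t=lambda p:px(p,5,(255,180)); s=lambda p:px(p,5,(220,215))
tt=lambda p:px(p,7,(130,215)); ss=lambda p:px(p,8,(195,140))
# order +x+y,+x-y,-x-y,-x+y ; top: TL,TR,BR,BL ; side: farR,nearR,nearL,farL
D={"tray":(.1,.196,.014,0,0,tt([(197,78),(665,213),(595,462),(123,316)]),ss([(372,213),(320,468),(85,460),(157,205)])),
"label":(.086,.118,.016,0,0,t([(97,214),(306,256),(276,412),(66,368)]),s([(204,40),(204,180),(58,182),(68,40)])),
"box":(.038,.062,None,0,0,t([(160,297),(272,318),(257,390),(147,375)]),s([(143,98),(137,170),(72,165),(76,96)])),
"felt":(.07,.11,None,0,0,t([(498,185),(706,188),(706,322),(497,317)]),s([(318,305),(355,465),(215,485),(180,320)]))}
for k,(w,l,z,ox,oy,T,S) in D.items():
  for which in("both","top","side"):
    def res(p):
        zz=p[3] if z is None and which=="both" else (z if z else .014)
        R=rect(p[0],p[1],p[2],zz,w,l)
        r=[]
        if which!="side": r.append((proj(C["top"],R)-T).ravel())
        if which!="top": r.append((proj(C["side"],R)-S).ravel())
        return np.concatenate(r)
    o=least_squares(res,[.5,.1,0,.01]);print(k,which,np.round(o.x,4),"rms",np.round(np.sqrt(np.mean(o.fun**2)),2))
E
```

```text
tray both [ 0.4965  0.2731 -0.2918  0.01  ] rms 0.64
tray top [ 0.4978  0.2724 -0.2962  0.01  ] rms 0.33
tray side [ 0.4943  0.2762 -0.2814  0.01  ] rms 0.38
label both [ 0.5213 -0.0205 -0.2132  0.01  ] rms 0.5
label top [ 0.5225 -0.0199 -0.2156  0.01  ] rms 0.13
label side [ 0.5197 -0.0222 -0.2089  0.01  ] rms 0.42
box both [ 0.5031 -0.032  -0.2043  0.0096] rms 0.63
box top [ 0.5044 -0.0321 -0.1833  0.01  ] rms 0.54
box side [ 0.501  -0.0363 -0.2328  0.01  ] rms 0.38
felt both [ 0.5502 -0.248  -0.0489  0.0146] rms 0.7
felt top [ 0.5514 -0.2482 -0.0381  0.01  ] rms 0.61
felt side [ 0.5493 -0.2477 -0.0595  0.01  ] rms 0.63
```

```bash
cat > fs.py <<'E'
from h import *
# stamp: points; top view: mount top (z .028) -y edge corners (355,213),(333,293) 
tt=lambda p:px(p,7,(130,215)); ss=lambda p:px(p,8,(195,140))
def polys(x,y,yaw,z0):
    return [(rect(x,y,yaw,z0+.022,.032,.058),(0,255,0)),(rect(x,y,yaw,z0+.008,.032,.058),(0,160,0)),
      (rect(x,y,yaw,z0+.074,.012,.038),(0,0,255)),(rect(x,y,yaw,z0+.068,.024,.050),(255,0,255)),(rect(x,y,yaw,z0+.046,.024,.050),(255,255,0))]
if __name__=="__main__":
    T=tt([(355,213),(333,293)]);S=ss([(288,210),(270,306)])
    def res(p):
        R=rect(p[0],p[1],p[2],.028,.032,.058)
        return np.concatenate([(proj(C["top"],R[[1,2]])-T).ravel(),(proj(C["side"],R[[0,1]])-S).ravel(), [(p[2]+.29)*10]])
    o=least_squares(res,[.5,.33,-.29]);print(o.x,o.fun)
    P=polys(*o.x,.006)
    P+=[(rect(.4965,.2731,-.2918,.014,.1,.196),(255,255,255))]
    overlay(C,"top",(130,215,110,75),P,"ov_t1"); overlay(C,"side",(195,140,90,66),P,"ov_s1",8)
    Q=[(rect(.5213,-.0205,-.2132,.016,.086,.118),(255,255,255)),(rect(.5031,-.032,-.2043,.0096,.038,.062),(0,0,255)),(rect(.5502,-.248,-.0489,.014,.07,.11),(0,255,255))]
    overlay(C,"top",(255,180,150,90),Q,"ov_t2",5); overlay(C,"side",(220,215,114,110),Q,"ov_s2",5)
E
python3 fs.py
```

```text
[ 0.50831896  0.31547253 -0.24970323] [ 0.2568412   0.81137612  0.36916853  0.89664401  0.66246278  0.41356879
  1.34677284 -2.28888613  0.40296766]
```

View pics/ov_t1.png

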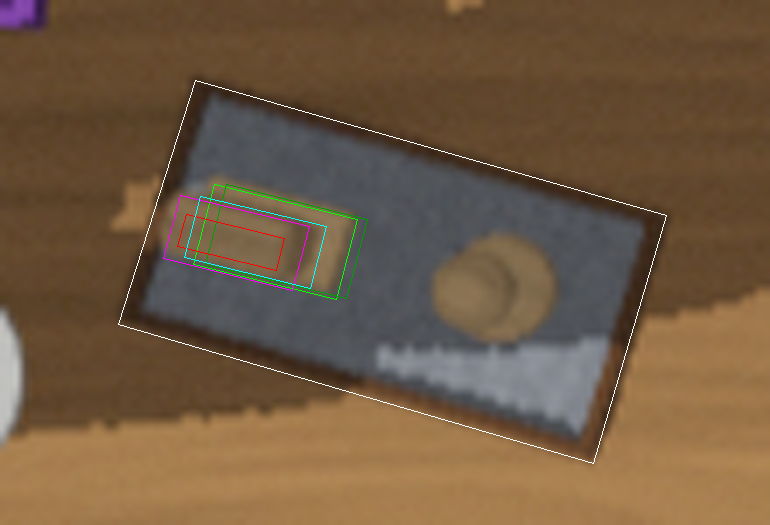

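View pics/ov_s1.png

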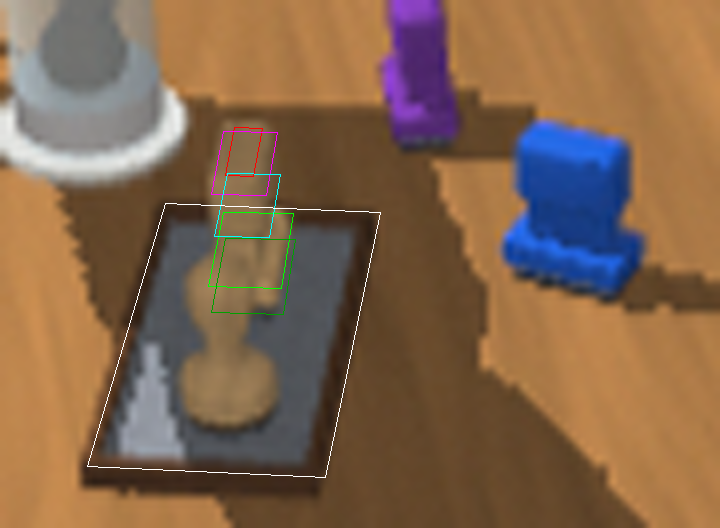

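View pics/ov_t2.png

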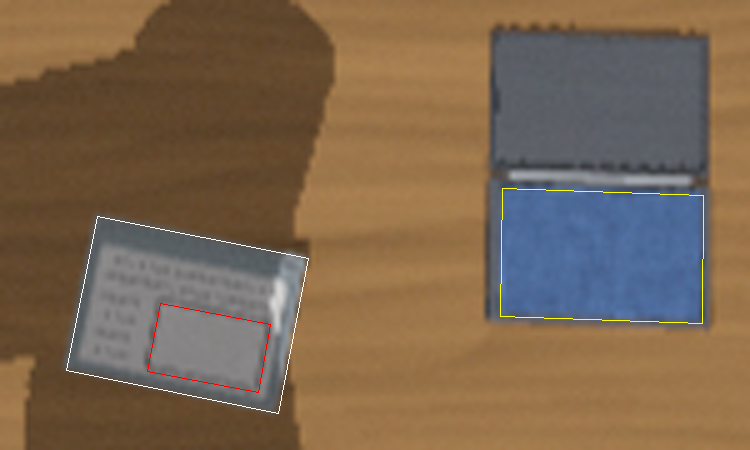

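View pics/ov_s2.png

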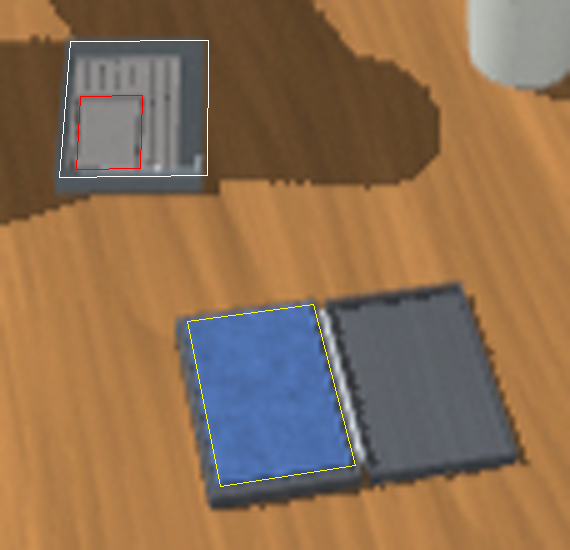

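```bash
cat > r.py <<'E'
from rig import manip
import numpy as np,cv2,pickle
from scipy.spatial.transform import Rotation as Ro
def rv(yaw,s):
    Y=s*np.array([np.cos(yaw),np.sin(yaw),0]);X=np.array([0,0,-1.])
    return Ro.from_matrix(np.c_[X,Y,np.cross(X,Y)]).as_rotvec()
def st(tag=""):
    print(tag,"t",round(manip.get_time(),2),"p",np.round(manip.get_position(),4),"F",np.round(manip.get_contact_force(),2),"M",np.round(manip.get_torque(),2),"w",round(manip.get_width(),4))
def pics(n):
    D={}
    for v in("top","side"):
        c=manip.camera(v);D[v]=c;cv2.imwrite(f"pics/{v}_{n}.png",c["image"][:,:,::-1])
    pickle.dump(D,open(f"pics/{n}.pkl","wb"));return D
E
python3 - <<'E'
from r import *
for nm,p,yaw in(("stamp",[.508,.317,.066],-.25),("ink",[.55,-.248,.075],-.049),("box",[.503,-.032,.07],-.21)):
    for s in(1,-1):
        for z in (0,.1):
            q=manip.solve_ik([p[0],p[1],p[2]+z],rv(yaw,s));print(nm,s,z,None if q is None else np.round(q,2))
print(Ro.from_rotvec(manip.get_ee_rot()).as_matrix().round(2))
E
```

```text
stamp 1 0 [ 0.54  0.65  1.78 -0.    0.72  0.79]
stamp 1 0.1 [ 0.54  0.5   1.75 -0.    0.9   0.79]
stamp -1 0 [ 0.54  0.65  1.78 -0.    0.72 -2.35]
stamp -1 0.1 [ 0.54  0.5   1.75 -0.    0.9  -2.35]
ink 1 0 [-0.44  0.64  1.77 -0.    0.74 -0.39]
ink 1 0.1 [-0.44  0.49  1.73 -0.    0.92 -0.39]
ink -1 0 None
ink -1 0.1 None
box 1 0 [-0.09  0.55  1.99 -0.    0.6   0.12]
box 1 0.1 [-0.09  0.37  1.96 -0.    0.82  0.12]
box -1 0 None
box -1 0.1 None
[[-0.    0.27  0.96]
 [-0.    0.96 -0.27]
 [-1.   -0.    0.  ]]
```

```bash
python3 - <<'E'
from r import *
manip.move_to([.508,.317,.20],rv(-.25,1)); st("a")
manip.servo_line([.508,.317,.13]); st("b")
pics("pre"); 
import cv2
t=cv2.imread("pics/top_pre.png");s=cv2.imread("pics/side_pre.png")
cv2.imwrite("pics/pre_t.png",cv2.resize(t[190:310,80:240],None,fx=4,fy=4,interpolation=2))
cv2.imwrite("pics/pre_s.png",cv2.resize(s[60:220,160:320],None,fx=3.5,fy=3.5,interpolation=2))
E
```

```text
a t 1.73 p [0.5076 0.3178 0.2002] F [ 0.18  0.13 -0.16] M [-0.01 -0.05 -0.07] w 0.0851
b t 2.35 p [0.5081 0.3176 0.1303] F [-0.35 -0.32  0.22] M [ 0.01 -0.01  0.02] w 0.0852
```

View pics/pre_t.png

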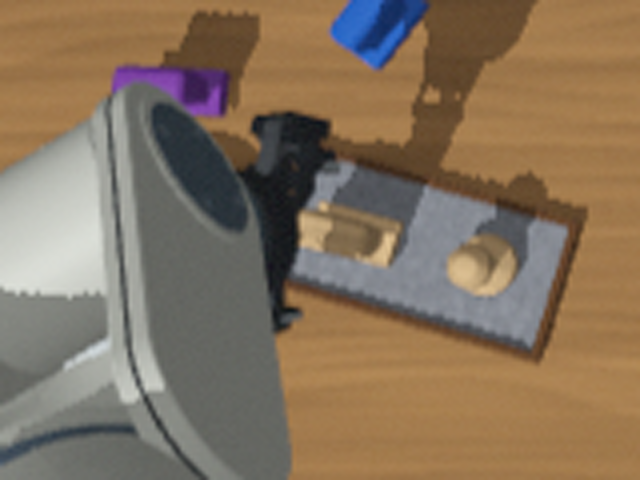

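View pics/pre_s.png

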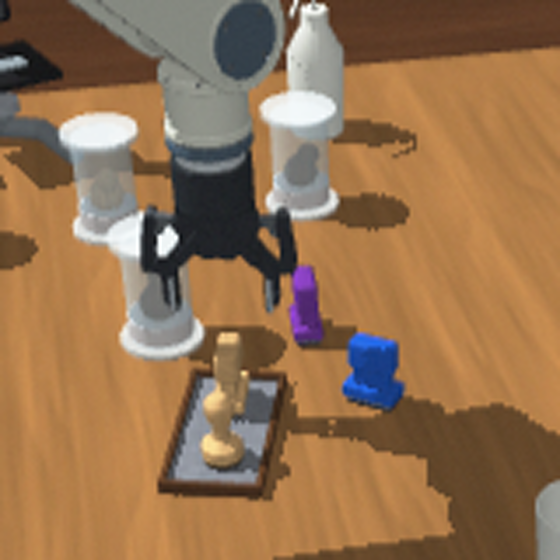

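```bash
python3 - <<'E'
from r import *
manip.servo_line([.508,.317,.067],rate=.1); st("down")
manip.command_gripper(.03); st("near")
manip.command_gripper(.0,f_grip=70); st("grip")
manip.hold(.2); st("grip")
manip.servo_line([.508,.317,.075],rate=.04); st("lift1")
manip.servo_line([.508,.317,.16],rate=.12);manip.hold(.2); st("lift2")
pics("lift")
E
python3 - <<'E'
import cv2
s=cv2.imread("pics/side_lift.png")
cv2.imwrite("pics/lift_s.png",cv2.resize(s[60:220,160:320],None,fx=3.5,fy=3.5,interpolation=2))
E
```

```text
down t 3.23 p [0.5083 0.3172 0.0672] F [-0.19  0.41  0.54] M [-0.02  0.04 -0.07] w 0.0853
near t 3.81 p [0.508  0.317  0.0671] F [-0.33  0.7   0.5 ] M [ 0.04 -0.02 -0.  ] w 0.0298
grip t 4.03 p [0.5081 0.3171 0.0671] F [-0.15 -0.23  1.18] M [0.01 0.06 0.06] w 0.0229
grip t 4.22 p [0.508 0.317 0.067] F [-0.55 -0.26  1.72] M [0.01 0.05 0.07] w 0.0231
lift1 t 4.58 p [0.508  0.317  0.0752] F [-0.19 -0.15 -1.25] M [-0.01  0.03  0.02] w 0.0233
lift2 t 5.63 p [0.5075 0.3167 0.159 ] F [ 0.14 -0.4  -2.22] M [-0.03 -0.02 -0.01] w 0.0231
```

View pics/lift_s.png

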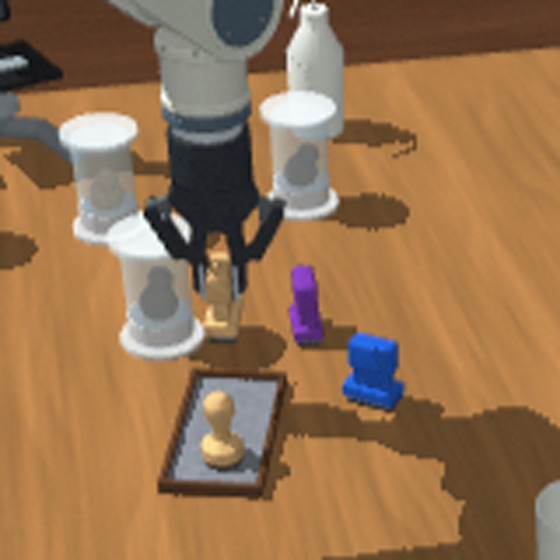

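View pics/top_lift.png

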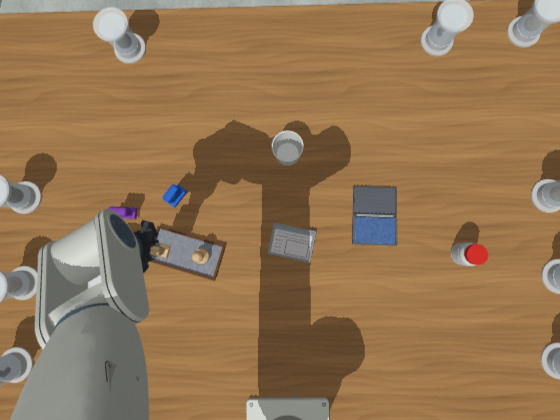

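```bash
cat >> r.py <<'E'
def fz(n=4):
    v=[]
    for _ in range(n): manip.hold(.03); v.append(manip.get_contact_force()[2])
    return float(np.mean(v))
def press(x,y,z0,zmin,target=14.,hold=.8):
    b=fz(8);z=z0;print("base",round(b,2))
    while z>zmin:
        f=fz(3)-b
        if f>target-1: break
        z-= .001 if f<1.5 else float(np.clip((target-f)/5*.6,.2,1)/1000)
        manip.servo_line([x,y,z],rate=.02)
        print(round(z,4),round(f,1),end="; ")
    manip.hold(hold); print("\nF",round(fz(4)-b,2)); st("pressed")
    return z,b
E
python3 - <<'E'
from r import *
x,y,yw=.5502,-.248,-.049
manip.move_to([x,y,.16],rv(yw,1)); st("over")
manip.servo_line([x,y,.081],rate=.1); manip.hold(.15)
pics("ink")
z,b=press(x,y,.081,.068)
manip.servo_line([x,y,.09],rate=.03); manip.servo_line([x,y,.16],rate=.12);manip.hold(.15); st("up")
E
python3 - <<'E'
import cv2
s=cv2.imread("pics/side_ink.png")
cv2.imwrite("pics/ink_s.png",cv2.resize(s[180:330,220:350],None,fx=4,fy=4,interpolation=2))
E
```

```text
over t 7.78 p [ 0.5505 -0.2472  0.16  ] F [-0.12 -0.2  -1.31] M [-0.02 -0.04  0.05] w 0.023
base -1.91
0.08 0.5; 0.079 -0.0; 0.078 0.2; 0.077 -0.2; 0.076 -0.4; 0.075 0.4; 0.074 3.0; 0.0731 6.7; 0.0726 9.7; 0.0723 11.1; 0.0721 12.4; 0.0719 12.7; 
F 13.51
pressed t 14.47 p [ 0.5504 -0.2481  0.073 ] F [-3.4   1.01 11.13] M [0.29 0.73 0.04] w 0.023
up t 16.11 p [ 0.5496 -0.2477  0.1589] F [ 0.02  0.62 -0.76] M [ 0.01  0.06 -0.01] w 0.0232
```

View pics/ink_s.png

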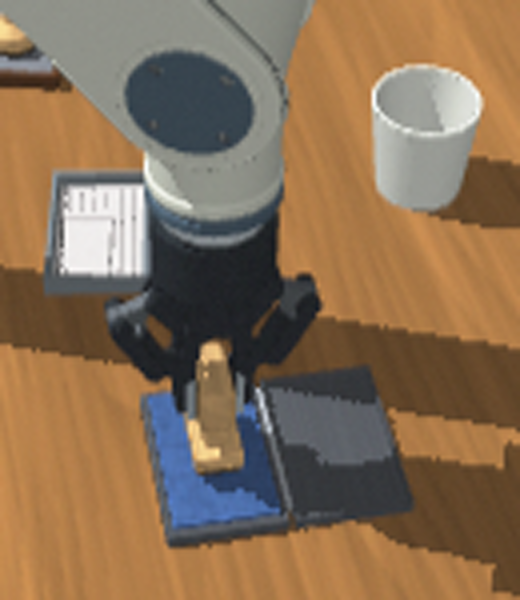

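```bash
python3 - <<'E'
from r import *
pics("card")
t=cv2.imread("pics/top_card.png");s=cv2.imread("pics/side_card.png")
cv2.imwrite("pics/card_t.png",cv2.resize(t[215:271,260:324],None,fx=10,fy=10,interpolation=2))
cv2.imwrite("pics/card_s.png",cv2.resize(s[215:265,222:272],None,fx=12,fy=12,interpolation=2))
cv2.imwrite("pics/card_s2.png",cv2.resize(s[130:330,200:400],None,fx=3,fy=3,interpolation=2))
E
```

```text
(no output)
```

View pics/card_t.png

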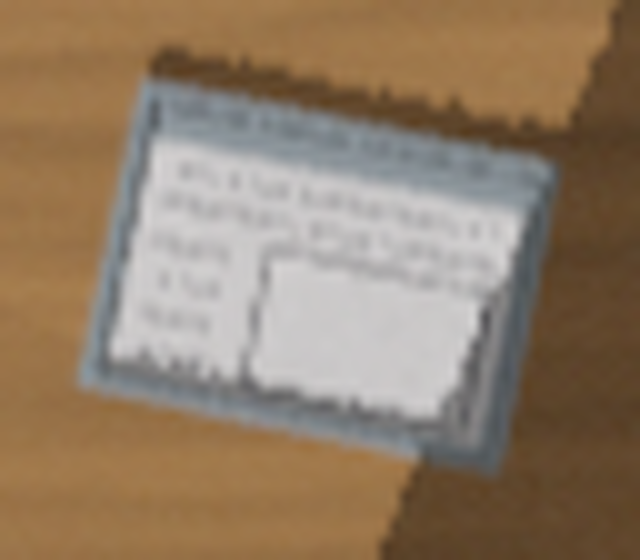

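View pics/card_s.png

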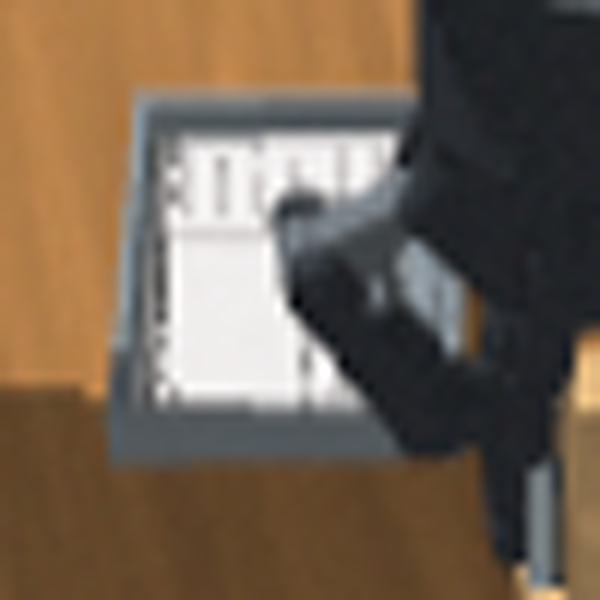

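View pics/card_s2.png

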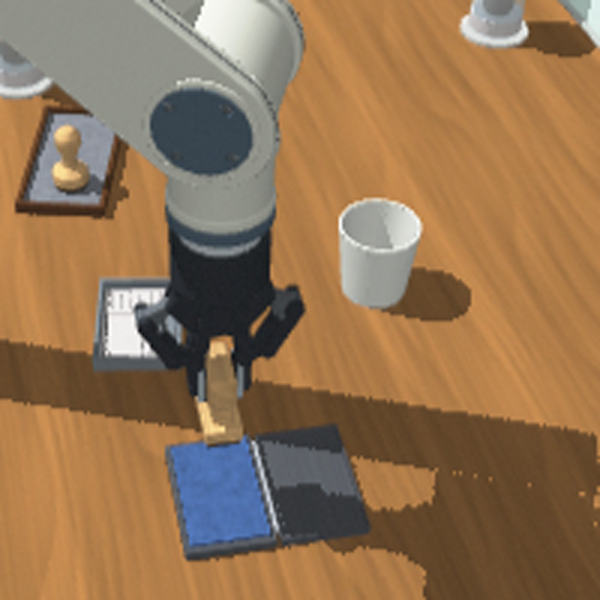

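```bash
python3 - <<'E'
from h import *
C=pickle.load(open("pics/card.pkl","rb"))
t=lambda p:px(p,10,(260,215)); s0=lambda p:px(p,5,(220,215))
# line-based auto-check: combine earlier and new
H=t([(150,80),(556,160),(500,470),(80,387)]);B=t([(268,250),(494,294),(465,432),(248,388)])
for nm,T,w,l,z in(("hold",H,.086,.118,.016),("box",B,.038,.062,.009)):
    o=least_squares(lambda p:(proj(C["top"],rect(*p,z,w,l))-T).ravel(),[.5,-.03,-.2]);print(nm,o.x.round(4),o.fun.round(1))
# side: new image, visible features: rim outer TL top (138,92) ; box far-left corner (172,232), near-left (160,400), near-right (305,405)?
s=lambda p:px(p,12,(222,215))
for z in(.005,.0075,.010,.0125,.015):
    def ray(uv,z):
        c=C["side"];d=c["cam_to_world"][:3,:3]@np.r_[(uv[0]-c["cx"])/c["fx"],(uv[1]-c["cy"])/c["fy"],1];o=c["cam_to_world"][:3,3];return (o+d*(z-o[2])/d[2])[:2]
    # far line of box at col 172..270 row 232
    print(z,"far-left",ray(s([172,232]),z).round(4))
print("holder far-left rim",ray(s([138,92]),.016).round(4),"near-left rim",ray(s([113,405]),.016).round(4))
R=rect(.5213,-.0205,-.2132,.016,.086,.118);print(R.round(4))
for p in [(.504,-.033,-.21)]:
  for z in(.005,.010,.015):
    P=[(rect(.5197,-.0222,-.21,.016,.086,.118),(0,255,0))]
    # side-frame: shift by side-top bias of holder
    P+=[(rect(.5197-.0181,-.0222-.0122,-.21,z,.038,.062),(0,0,255))]
    overlay(C,"side",(222,215,50,50),P,f"ov_card{int(z*1000)}",8)
ims=[cv2.imread(f"pics/ov_card{i}.png")[:, :266] for i in(5,10,15)]
cv2.imwrite("pics/ov_card.png",np.hstack(ims))
P=[(rect(.5225,-.0199,-.21,.016,.086,.118),(0,255,0)),(rect(.5044,-.0321,-.21,.009,.038,.062),(0,0,255))]
overlay(C,"top",(260,215,64,56),P,"ov_cardt",10)
E
```

```text
hold [ 0.5228 -0.0195 -0.2131] [-0.9 -0.2  0.6  0.2  0.3  0.2 -0.1 -0.1]
box [ 0.5042 -0.0323 -0.2062] [ 0.3  0.1 -0.2  0.   0.2 -0.1 -0.3 -0.1]
0.005 far-left [0.4921 0.0068]
0.0075 far-left [0.4918 0.0042]
0.01 far-left [0.4915 0.0015]
0.0125 far-left [ 0.4912 -0.0011]
0.015 far-left [ 0.4909 -0.0038]
holder far-left rim [0.4908 0.0496] near-left rim [ 0.4668 -0.0622]
[[ 0.5758  0.0281  0.016 ]
 [ 0.5508 -0.0873  0.016 ]
 [ 0.4668 -0.0691  0.016 ]
 [ 0.4918  0.0463  0.016 ]]
```

View pics/ov_card.png

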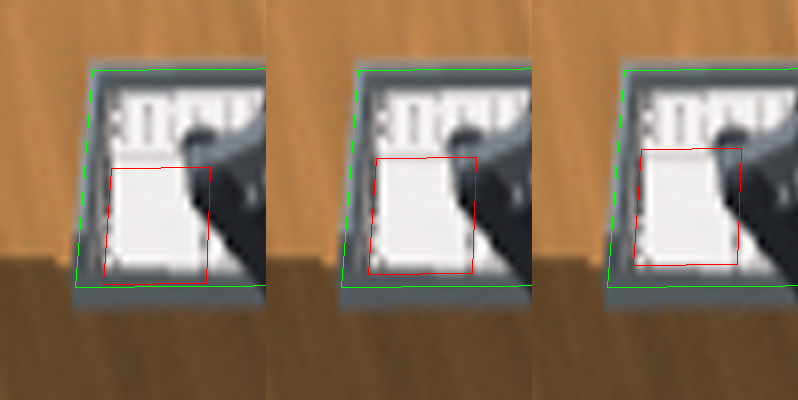

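View pics/ov_cardt.png

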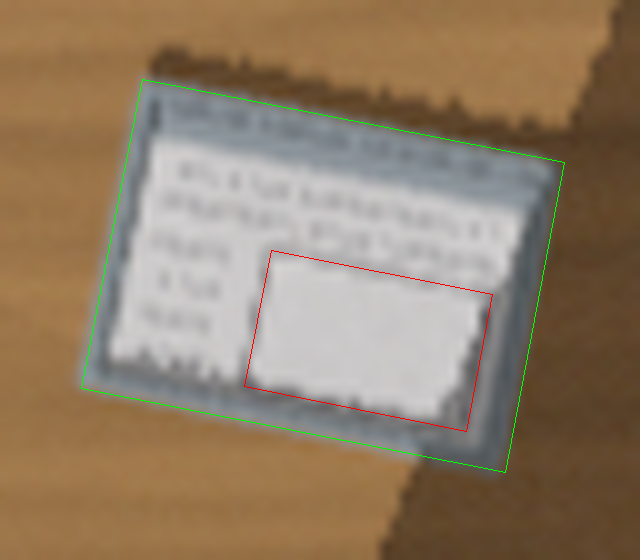

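```bash
python3 - <<'E'
from r import *
x,y,yw=.503,-.0323,-.209
manip.servo_line([.55,-.248,.17]) 
manip.move_to([x,y,.14],rv(yw,1))
manip.servo_line([x,y,.082],rate=.08); manip.hold(.3); st("hover")
p=manip.get_position();D=pics("hov")
from h import *; from fs import polys
P=polys(p[0],p[1],yw,p[2]-.0608)
B=[(rect(.5011,-.0335,-.209,.010,.038,.062),(255,0,0))]
overlay(D,"side",(205,160,85,105),[],"hov_a",7);overlay(D,"side",(205,160,85,105),P+B,"hov_b",7)
cv2.imwrite("pics/hov_s.png",cv2.resize(np.hstack([cv2.imread("pics/hov_a.png"),cv2.imread("pics/hov_b.png")]),None,fx=.65,fy=.8))
E
```

```text
hover t 18.52 p [ 0.5032 -0.0323  0.0824] F [-0.69 -0.25 -2.01] M [-0.04  0.    0.03] w 0.0233
```

View pics/hov_b.png

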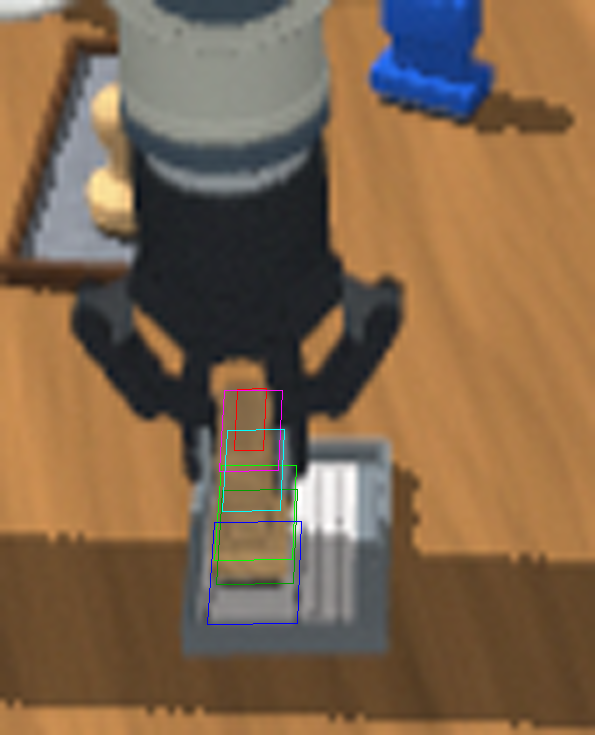

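View pics/hov_a.png

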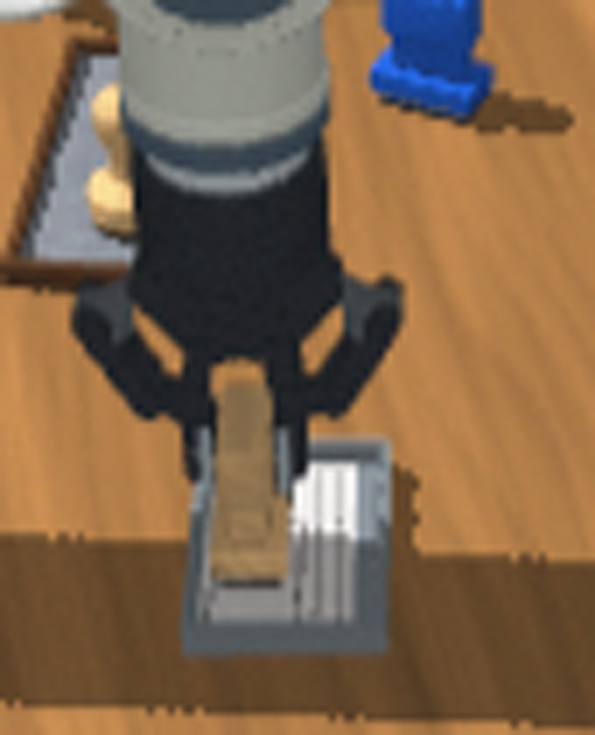

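View pics/top_hov.png

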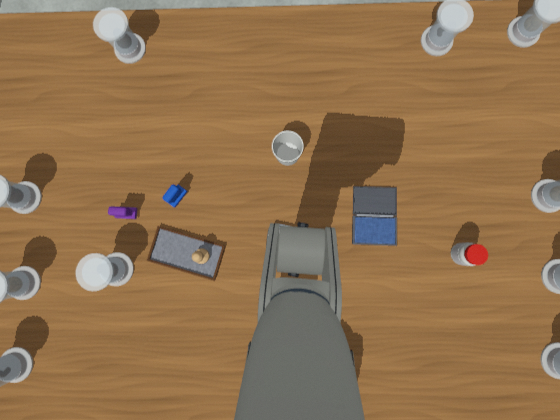

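```bash
python3 - <<'E'
from h import *; from fs import polys
outs=[]
L=[("lift",(.5075,.3167,.159),-.25),("ink",(.5502,-.248,.081),-.049),("card",(.5496,-.2477,.1589),-.049),("hov",(.5032,-.0323,.0824),-.209)]
for n,p,yw in L:
    D=pickle.load(open(f"pics/{n}.pkl","rb"))
    P=polys(p[0],p[1],yw,p[2]-.0608)
    c=proj(D["side"],[p[0],p[1],p[2]-.025])[0].astype(int)
    for k,pp in(("a",[]),("b",P)):
        overlay(D,"side",(c[0]-11,c[1]-21,22,42),pp,"tmp",9)
        im=cv2.imread("pics/tmp.png"); im=np.clip(im.astype(float)*1.5,0,255).astype(np.uint8); outs.append(im)
a=np.hstack(outs[:4]);b=np.hstack(outs[4:])
cv2.imwrite("pics/cmp1.png",a);cv2.imwrite("pics/cmp2.png",b)
E
```

```text
(no output)
```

View pics/cmp1.png

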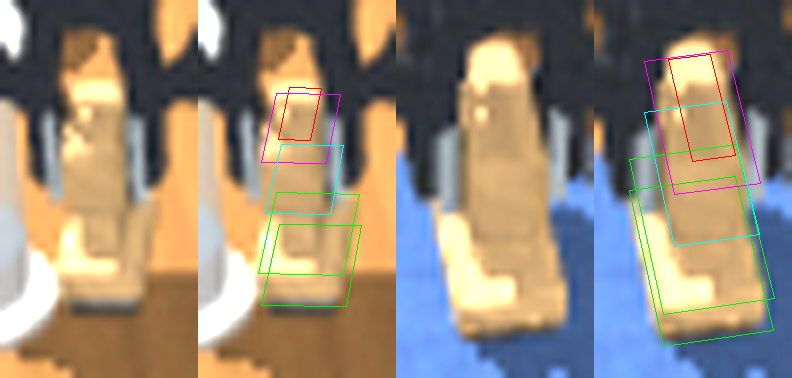

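View pics/cmp2.png

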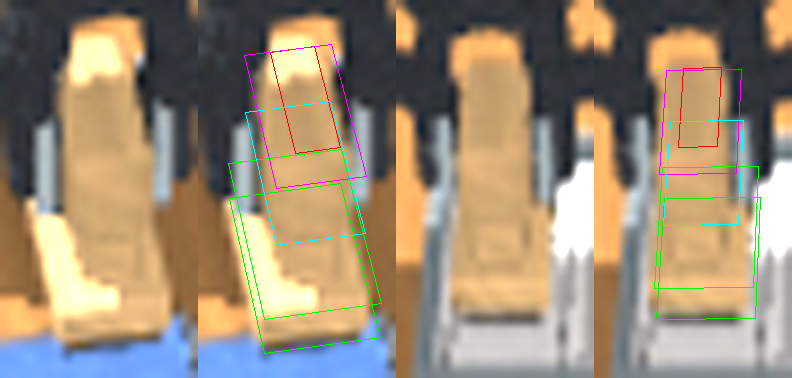

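```bash
python3 - <<'E'
from h import *; from fs import polys
D=pickle.load(open("pics/pre.pkl","rb"))
P=polys(.508,.317,-.25,.006)
T=[(rect(.4978,.2724,-.2962,.014,.1,.196),(255,255,255))]
for k,pp in(("a",[]),("b",P+T)):
    overlay(D,"top",(148,228,40,36),pp,"tt_"+k,10)
    overlay(D,"side",(212,150,26,34),pp,"ts_"+k,12)
cv2.imwrite("pics/pt.png",np.hstack([cv2.imread("pics/tt_a.png"),cv2.imread("pics/tt_b.png")]))
cv2.imwrite("pics/ps.png",np.hstack([cv2.imread("pics/ts_a.png"),cv2.imread("pics/ts_b.png")]))
E
```

```text
(no output)
```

View pics/pt.png

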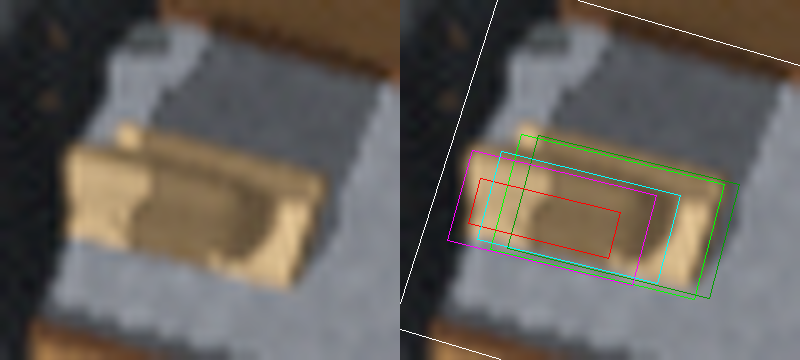

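View pics/ps.png

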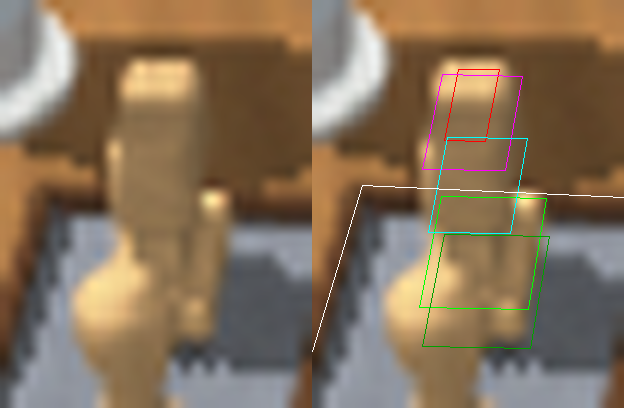

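```bash
python3 - <<'E'
from r import *
x,y,yw=.504,-.0328,-.209
manip.servo_line([x,y,.0775],orientation=rv(yw,1),rate=.03); manip.hold(.2)
z,b=press(x,y,.0775,.060,target=15.,hold=.8)
manip.servo_line([x,y,.09],rate=.03); manip.servo_line([x,y,.17],rate=.12);manip.hold(.1); st("up")
manip.move_to([.52,.22,.18],rv(-.25,1)); st()
D=pics("print")
t=cv2.imread("pics/top_print.png");s=cv2.imread("pics/side_print.png")
cv2.imwrite("pics/pr_t.png",cv2.resize(t[215:271,260:324],None,fx=10,fy=10,interpolation=2))
cv2.imwrite("pics/pr_s.png",cv2.resize(s[205:265,222:282],None,fx=9,fy=9,interpolation=2))
E
```

```text
base -1.44
0.0765 -0.1; 0.0755 -0.5; 0.0745 0.1; 0.0735 -0.5; 0.0725 0.0; 0.0715 -0.5; 0.0705 -0.4; 0.0695 -0.2; 0.0685 -0.3; 0.0675 -0.7; 0.0665 -0.6; 0.0655 3.2; 0.0646 7.8; 0.0642 11.2; 0.0638 11.9; 0.0636 13.2; 
F 14.34
pressed t 26.03 p [ 0.5041 -0.0328  0.0644] F [-3.08 -0.63 12.93] M [ 0.03  0.73 -0.02] w 0.0231
up t 27.98 p [ 0.5033 -0.0328  0.1691] F [ 0.15 -0.77 -1.37] M [ 0.02 -0.03 -0.04] w 0.0231
 t 28.98 p [0.5197 0.2191 0.1795] F [ 0.23 -0.3  -1.18] M [ 0.    0.   -0.01] w 0.0235
```

View pics/pr_t.png

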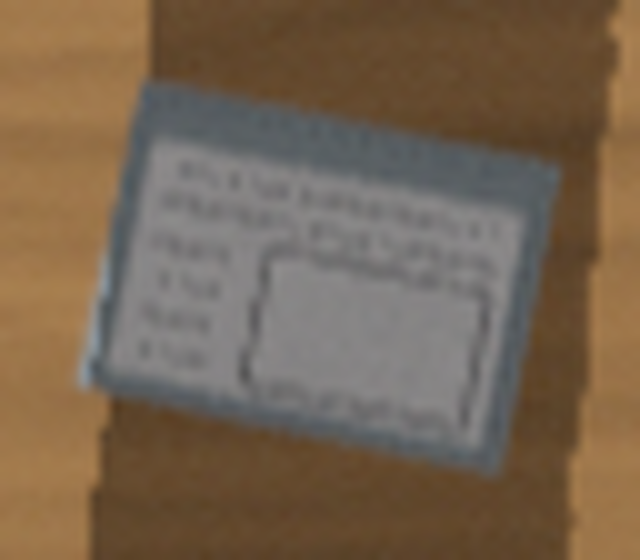

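View pics/pr_s.png

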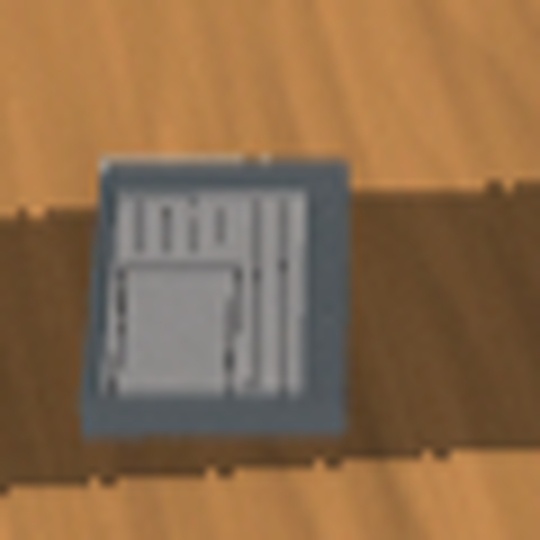

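View pics/side_print.png

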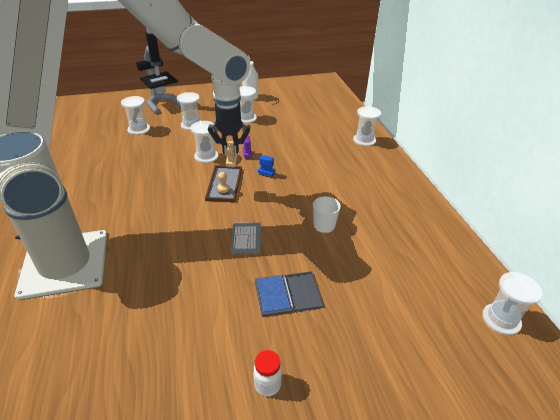

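```bash
python3 - <<'E'
from h import *
A=C;B=pickle.load(open("pics/print.pkl","rb"))
for v in("top","side"):
  for n,(w,l,ox,oy,) in {"die":(.024,.046,0,0),"ringL":(.034,.004,0,.028),"ringR":(.034,.004,0,-.028),"margin+x":(.004,.05,.0165,0),"off":(.02,.018,.0,.045)}.items():
    r=[]
    for D in(A,B):
        im=D[v]["image"];m=np.zeros(im.shape[:2],np.uint8)
        cx=(.504,-.0325) if v=="top" else (.5011,-.0335)
        z=.008 if v=="top" else .010
        cv2.fillPoly(m,[np.round(proj(D[v],rect(*cx,-.209,z,w,l,ox,oy))).astype(int)],1)
        px_=im[m>0];r+=[px_.mean(0).round(1),px_.std(0).round(1)]
    print(v,n,*r)
d=B["top"]["image"].astype(int)-A["top"]["image"]
e=np.clip(d[215:271,260:324]*3+128,0,255).astype(np.uint8)
cv2.imwrite("pics/diff.png",cv2.resize(e[:,:,::-1],None,fx=9,fy=9,interpolation=0))
E
```

```text
top die [134.2 132.5 132.7] [1.3 1.4 1.4] [134.  132.2 132.5] [1.5 1.4 1.5]
top ringL [131.1 129.5 129.8] [6.7 6.6 6.5] [131.3 129.5 129.8] [6.9 6.9 6.7]
top ringR [117.5 116.4 116.7] [13.7 13.3 13. ] [117.7 116.  116.8] [13.6 13.4 13.2]
top margin+x [127.  125.4 125.8] [9.4 9.2 9. ] [126.4 124.9 125.3] [9.2 9.1 8.9]
top off [131.6 129.8 130.2] [5.7 5.6 5.5] [131.4 129.7 130.1] [5.9 5.8 5.7]
side die [139.1 136.9 136.1] [1.1 1.  1.2] [141.9 139.4 138.8] [1.2 1.1 1.3]
side ringL [125.9 123.2 123.2] [7.4 7.5 7.4] [128.2 125.8 125.8] [7.6 7.6 7.4]
side ringR [135.7 135.7 136.1] [9.3 9.4 9.6] [131.6 130.4 130.6] [11.3  9.9  9.2]
side margin+x [126.7 124.6 124. ] [17.5 17.2 17. ] [129.2 126.9 126.5] [17.7 17.3 17. ]
side off [135.1 132.5 132. ] [11.5 11.2 11.1] [137.8 135.2 134.8] [11.6 11.2 11.2]
```

View pics/diff.png

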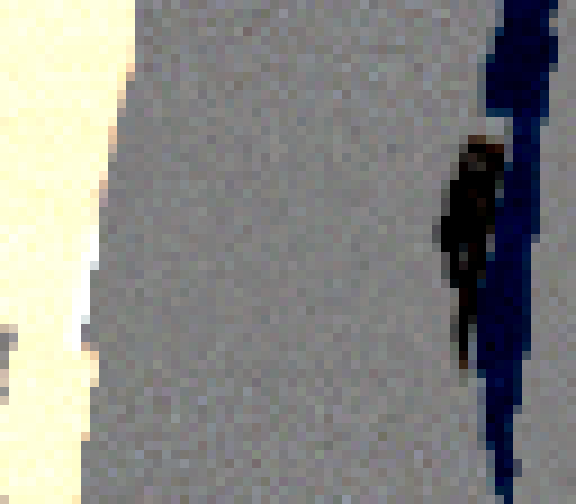

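```bash
python3 - <<'E'
from r import *
x,y=.508,.317
manip.move_to([x,y,.16],rv(-.25,1)); manip.servo_line([x,y,.073],rate=.1); manip.hold(.2)
b=fz(8);z=.073;print("base",b)
while z>.063:
    f=fz(3)-b
    print(round(z,4),round(f,1),end="; ")
    if f>1.5: break
    z-=.0007; manip.servo_line([x,y,z],rate=.02)
st("set")
manip.command_gripper(.035); manip.hold(.2); st("open")
manip.command_gripper(.07); manip.servo_line([x,y,.10],rate=.05); manip.servo_line([x,y,.22],rate=.15)
manip.move_to([.35,.15,.35],rv(-.25,1)); manip.hold(.3); st("away")
pics("end")
t=cv2.imread("pics/top_end.png");s=cv2.imread("pics/side_end.png")
cv2.imwrite("pics/en_t.png",cv2.resize(t[190:310,80:240],None,fx=4,fy=4,interpolation=2))
cv2.imwrite("pics/en_s.png",cv2.resize(s[110:220,180:290],None,fx=5,fy=5,interpolation=2))
E
```

```text
base -1.6810716672601276
0.073 -0.5; 0.0723 0.1; 0.0716 -0.3; 0.0709 -0.3; 0.0702 0.0; 0.0695 -0.0; 0.0688 -0.1; 0.0681 0.0; 0.0674 1.1; 0.0667 4.2; set t 34.29 p [0.5081 0.3171 0.0669] F [-0.26 -0.75  2.57] M [-0.07  0.1   0.02] w 0.0229
open t 34.77 p [0.508  0.317  0.0666] F [ 0.84 -0.26 -0.3 ] M [-0.    0.05  0.02] w 0.0353
away t 38.3 p [0.3503 0.1503 0.3495] F [-0.52 -0.67  0.04] M [0.   0.02 0.04] w 0.0698
```

View pics/en_t.png

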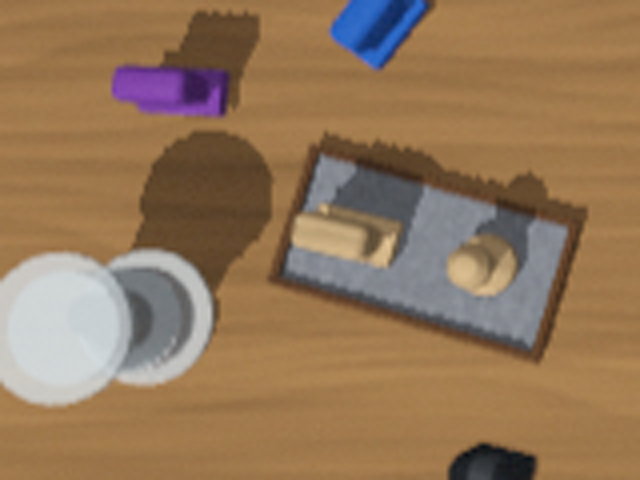

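View pics/en_s.png

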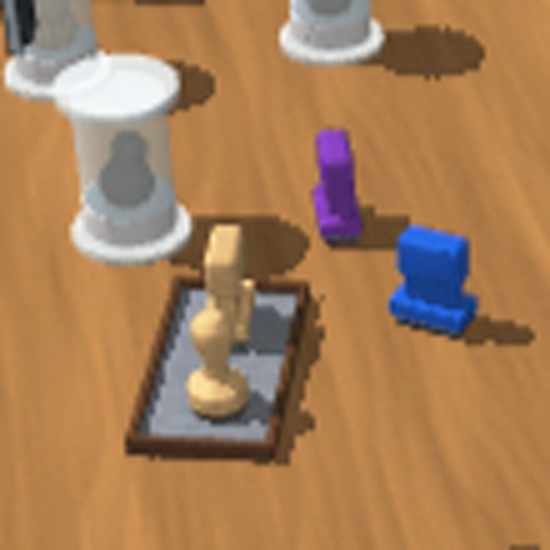

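```bash
python3 - <<'E'
from r import *
t=cv2.imread("pics/top_end.png");cv2.imwrite("pics/en_c.png",cv2.resize(t[205:281,250:334],None,fx=8,fy=8,interpolation=2))
s=cv2.imread("pics/side_end.png");cv2.imwrite("pics/en_c2.png",cv2.resize(s[205:265,222:282],None,fx=9,fy=9,interpolation=2))
E
```

```text
(no output)
```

View pics/en_c.png

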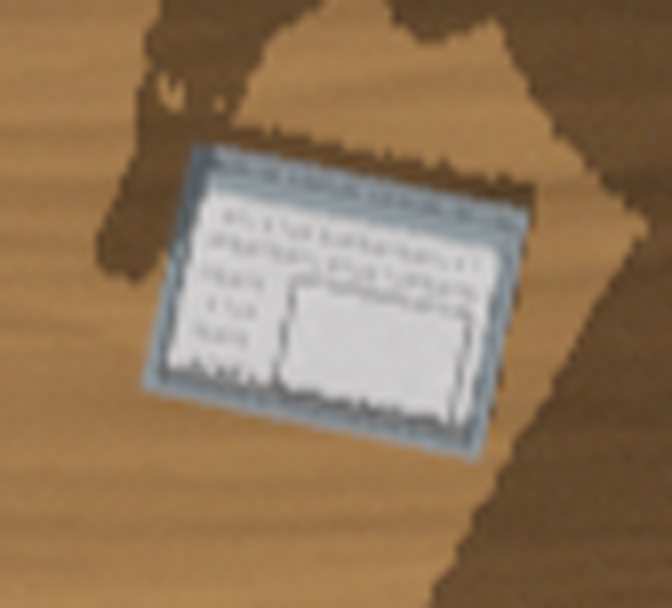

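View pics/en_c2.png

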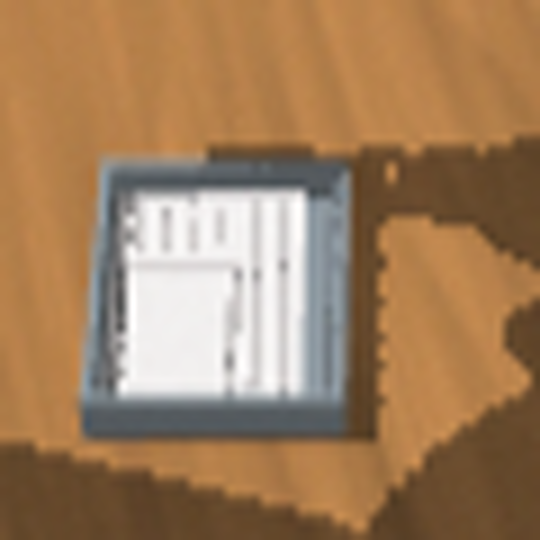

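View pics/top_end.png

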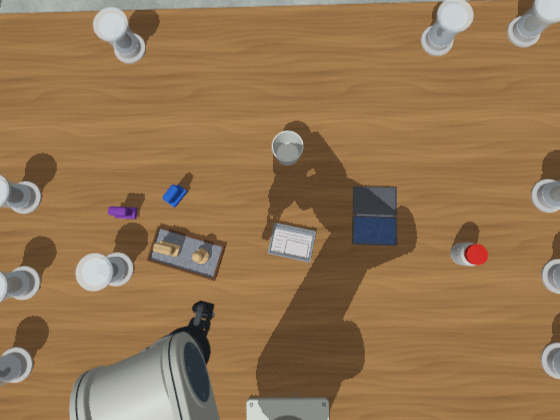

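```bash
python3 - <<'E'
from r import *
manip.sign_off(); st("done")
E
```

```text
the job is handed in; nothing more can be done
the job is handed in; nothing more can be done
```

I inked the stamp, pressed it on the label box and put it back in the tray, then handed in at about 38 s. **No ink mark shows in any camera image**, so I can't confirm the print by sight.

**What was done**
- **Inking:** I gripped the stamp at 70 N and pressed it on the ink pad at about 13.5 N.
- **Printing:** I pressed it on the box at about 14.3 N for roughly 1 s, at x 0.504, y −0.033, turned −0.209 rad to match the box. I lifted it straight off.
- **Return:** I set it back in its old place in the tray. Contact force reached about 4 N before I let go, and then the arm moved clear.

**Last checks**
- The stamp and the round stamp are both upright in the tray, and the card and glassware look unmoved.
- The gripper was touching nothing at hand-in.

**What failed or disagreed**
- **No visible mark:** The colour inside the box matches the image from before the press. I took this to mean the simulator does not draw ink. I did not press again, because a second print could have spoiled the first.
- **Card height:** The images suggested about 8–10 mm, but contact came at about 5 mm, just within the stated range.
- **Position:** The two cameras differed by 2–3 mm, and I mostly trusted the top one. The print could be off-centre by about 1–2 mm.

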